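Ready the steam-ironing station

TASK

With closed fingers, get the steam-ironing station going in this order: push the water tank straight in until it is fully home (slide it, do not lift it), press the raised end of the rocker switch all the way down so that it tips over and stays, press the long bar key fully down so that it stays in, and last press the round button fully in and let it spring back. Never press the cross-shaped key, and leave the iron and everything else standing around undisturbed.

Things in the scene. Friction and masses are not known exactly. Their poses are not given: they have to be found in the camera images.
- station: White steam-ironing station fixed to the worktop; its x points away from the robot (within 0.3 rad), y to its left. Origin on the worktop; it spans x -100 to +100 mm, y -217 to +215 mm, deck 85 mm high. Right end (y -205 to -111 mm): open-topped tank bay, floor 12 mm high. Middle: control deck. Left end: the iron's rest.
- deck (a point): Middle of the control deck, on its surface. Four control modules with equal black bezels (58 mm along station x, 46 mm along y, 4 mm thick) stand in a 2 x 2 grid at station x -56 and +20 mm, y -60 and +2 mm. Which module is in which place varies; all keep the station's directions. The shape of the white key tells them apart.
- tank: Loose grey water tank, 0.4 to 0.85 kg, body 150 x 89 x 68 mm; slides along station +x in the bay (centre line station y -158 mm, 2.5 mm play each side). Origin: centre of the body's underside, 12 mm above the worktop; axes as the station's. Home: its origin at station x -25 mm, the flange against the bay walls; it starts 15 to 30 mm short, a gap showing behind the flange.
- tank_lip (a point): Centre of the front face of the tank's grey lip, where to push: 109 mm in front of (-x) and 37 mm above the tank's origin. The lip is 60 mm wide, 30 mm tall, 22 mm deep, and sits on a white flange 114 mm wide, 70 mm high, 12 mm thick. Sliding takes about 3 to 8 N; at the stop the force rises sharply.
- rocker (a joint): Rocker switch: 0 to 0.05 at the start (off, the end away from the robot raised), 0.4 rad fully over (on). It stays where it is left; about 3 N on the raised end tips it.
- rocker_raised (a point): Top of the rocker's raised half, 18 mm from the pivot: press straight down. The rocker is a white V-shaped plate, 50 mm along station x, 30 mm wide, pivot 13.5 mm above the deck at the module's centre. The raised half is the one away from the robot (+x): it slopes up outward, edge 26 mm above the deck, and lies level, 16 mm above the deck, when fully over.
- steam (a joint): Travel of the long bar key: 0 out, 0.006 m fully in. It stays where it is left; it takes about 3 N.
- steam_top (a point): Centre of the top of the long bar key, white, 44 mm along station x by 16 mm, 16 mm above the deck when out. Pressed straight down.
- start (a joint): Travel of the round button: 0 out, 0.006 m fully in. It springs back; fully in takes about 5 N.
- start_top (a point): Centre of the top of the round button, white, 32 mm across, 16 mm above the deck when out. Pressed straight down.
- rinse (a joint): Travel of the cross-shaped key: 0 out, 0.006 m in. It springs back. Not to be pressed.
- rinse_top (a point): Centre of the top of the cross-shaped key, white, arms 42 by 36 mm, 12 mm wide, 16 mm above the deck.
- iron: Loose steam iron, 208 mm long, 100 mm wide, 121 mm tall, parked on the left end of the station along its x, some 142 mm left of the station's origin, top about 206 mm above the worktop. Origin: under its middle. Leave alone.
- sprayer: Loose trigger spray bottle, 68 mm across, 183 mm tall, standing right of the bay. Origin: centre of its underside. Leave alone.
- soap: Loose white bottle, 60 mm across, 140 mm tall, in front of the iron. Origin: centre of its underside. Leave alone.
- plant: Loose potted plant, pot 84 mm across, 112 mm tall with leaves, right of the tank. Origin: centre of its underside. Leave alone.
- scoop: Loose clear measuring cup with a handle, 68 mm across, 50 mm tall, in front of the control deck. Origin: centre of its underside. Leave alone.
- peg: Loose wooden clothes peg, 74 mm long, 10 mm wide, 15 mm tall, lying on the deck behind the controls. Origin: under its middle. Leave alone.
- jar: Loose glass jar with a wooden cap, 80 mm across, 110 mm tall, left of the station. Origin: centre of its underside. Leave alone.
Mind the look-alikes: they are no part of the job. What is shaped like the tank but red is not meant.

How it is judged:
By the outcome, as a careful person would: the job done as asked, in the order asked, and still so for the second after the job is handed in, with the robot touching nothing.
It also fails if it takes over 58 s, if anything falls off the work surface, if the arm or the gripper's body presses on something with over 40 N, if the wrist force passes 120 N, or if a joint passes its speed limit or range.

ROBOT

A 6-joint arm with a two-finger parallel gripper is mounted at the origin on the work surface. World frame = base frame: x ahead of the robot, y to its left, z up, the work surface at z = 0. Lengths are in m, angles in degrees, forces in N, time in s.
With the tool pointing down it reaches from about 0.25 to 0.725 m from the base axis. Payload 9.7 kg.
Tool frame: the origin (TCP) lies between the finger pads; the fingertips stand bot.tcp_to_tips ahead of it and the grasp point (between the pads) lies 2 mm behind it (bot.tcp_to_tips is the distance from the TCP to the fingertips, in m); z points along the fingers, y is the line along which they close (so a half turn about z gives the same grasp; the last joint's range is limited). The gripper opens to 85 mm and grips with 20 to 120 N. Pads are 22 mm wide; open, the fingers measure 114 mm over their backs; the gripper's body (76 mm by 85 mm) begins 54 mm behind the grasp point. The pads swing forward as they close: fully open they stand 13 mm farther back than shut.
Start: joints at [71.333, 4.979, 10.078, 95.1, 0, 90], TCP at [0.176, 0.521, 0.248] pointing down, gripper open.
Joint ranges: [-179.16, 179.16], [-48.56, 103.87], [-65.8, 70.77], [-126.05, 130.52], [-82.76, 87.17], [-180, 180]. Speed limits (degrees/s): [127.2, 127.2, 147.25, 180, 180, 180].

INTERFACE

Orientations are given as [roll, pitch, yaw] about the fixed x, y, z axes, in that order (R = Rz(yaw) Ry(pitch) Rx(roll)).
In Python, from workcell import sensors, camera, camera_params, bot gives the robot as it stands.
- The arm moves only by the tool apply_moves, never from a script. Its argument "motion" is a list of rows, each an object with "jaw": the opening, from -1 (shut) to 1 (fully open); "xyz": the shift along the tool's x, y, z in mm, a list of three; "twist": the turn about the tool's z in rad. A call has 1 to 5 rows; each row is the pose to reach, as a shift and turn from the pose commanded when the call began, along the tool's axes at that moment; what a row does not reach only later rows make up. A row lasts 1/8 s, in which the tool goes at most 62.5 mm and 10.7 degrees, less where a joint would pass 70% of its speed; a pose out of reach is approached as far as the arm can. A call with a gripper value outside its range is refused whole. The fingers move at their own pace and stop on an object; "grip_force" is the grip in N (left out, the last holds). Time passes only in rows, so rows that repeat a pose let the fingers close. It gives the time, the measured TCP pose, the force, the opening and the grip force at its end, in the units of the state.
- sensors.get_obs(): the state, without advancing time (a new reading comes with each control period).
- camera(name): name is "scene" or "top" or "wrist"; returns (picture, depth): 400x640x3 uint8, red, green, blue; 400x640 float32, m along the optical axis (not along the pixel's ray), 0 where there is no reading.
- camera_params(name): a dict with "mtx" (3x3 intrinsics, pixels), "rvec" (rotation vector, rad) and "tvec" (3), from world to camera coordinates, as OpenCV has them. Camera axes: x right, y down, z forward; pixel columns grow to the right and rows downward; lengths in m; the calibration is good to about 2 mm. A picture is of the moment at which its call begins: read the wrist's pose just before it. camera_params takes no time and is no camera call; for the wrist camera it gives the pose at the moment of the call.
- bot.job_done(): hands the job in; it is judged then, once.
The state is a dict: "time": time; "q": joint angles; "qd": joint speeds; "joint_efforts": joint torques, N m; "ee_pos": TCP position; "tcp_rot": TCP orientation; "wrist_force": force on the tool from outside, world axes, zero at the start; "torque": the same for the moment, N m; "opening": finger opening in m; "grasp_force": force on a finger pad.
Only numpy, scipy, OpenCV 4.12 (cv2) and the standard library are available. Lean on these libraries where they do the work, as an engineer would, in place of code of your own. Each camera call takes 0.05 s, during which the arm holds its last target. There are 200 camera calls.

## Working session

There is one attempt and no reset: what is moved stays moved. The work goes in short steps, Python scripts to look and compute and a tool call to move; the robot and the scene stay as the last step left them, time stands still between calls to the robot, and variables do not carry over. Pictures are saved under pics/ and viewed, at most 10 in all, crops included, and the job is handed in when it is done.

Besides the shell and the picture viewer there is one more tool, called after "Request:" as a command line: name --argument value ..., lists and objects as JSON in quotes. apply_moves: Moves the arm, as the interface text tells. Its arguments: {"type":"object","properties":{"motion":{"type":"array","items":{"type":"object","properties":{"jaw":{"type":"number"},"xyz":{"type":"array","items":{"type":"number"}},"twist":{"type":"number"}}}},"grip_force":{"type":"number"}},"required":["motion"]}

```bash
mkdir -p pics; cat > h.py <<'E'
import numpy as np, cv2
from workcell import sensors, camera, camera_params, bot
def snap(n):
    p=camera_params(n); im,d=camera(n); np.savez(f'{n}.npz',im=im,d=d,**p); return im,d,p
def load(n):
    z=np.load(f'{n}.npz'); return z['im'],z['d'],z
def world(n,u,v,z=None):
    im,d,p=load(n); R=cv2.Rodrigues(p['rvec'])[0]; t=np.ravel(p['tvec'])
    r=np.linalg.inv(p['mtx'])@[u,v,1.]; c=-R.T@t; w=R.T@r
    if z is None:
        k=d[int(v)-1:int(v)+2,int(u)-1:int(u)+2]; s=np.median(k[k>0]) if (k>0).any() else np.nan
    else: s=(z-c[2])/w[2]
    return c+s*w
E
python3 - <<'E'
from h import *
for n in('top','scene'):
    im,d,p=snap(n); cv2.imwrite(f'pics/{n}.png',im[...,::-1])
o=sensors.get_obs(); print(o['ee_pos'],o['tcp_rot'],bot.tcp_to_tips,o['time'])
E
```

```text
[0.17596207 0.52089683 0.24765636] [-1.79931060e+02 -4.51859385e-04  1.61336275e+02] 0.017 0.1
```

View pics/top.png

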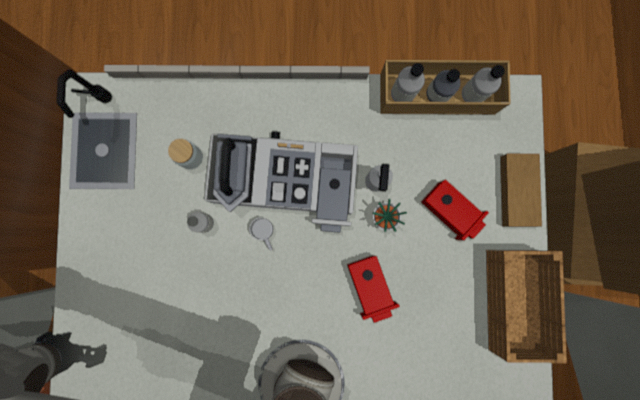

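View pics/scene.png

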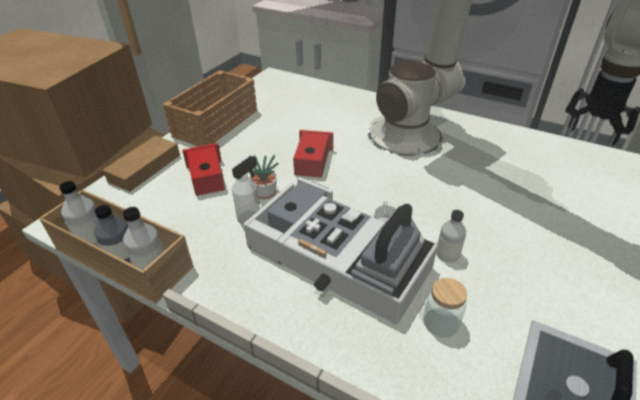

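The top view shows the station at pixels (205–357, 135–230). The grey tank is in the bay near (334,190), and the red look-alikes at (455,208) and (372,288) are not meant. Of the modules, the cross is at about (302,167) and the round button at about (300,193). The other two, at (281,165) and (279,192), I'll confirm in an enlarged crop.

```bash
python3 - <<'E'
from h import *
a=load('top')[0][125:240,240:400,::-1]; cv2.imwrite('pics/tc.png',cv2.resize(a,None,fx=5,fy=5,interpolation=cv2.INTER_CUBIC))
a=load('scene')[0][175:275,230:390,::-1]; cv2.imwrite('pics/sc.png',cv2.resize(a,None,fx=5,fy=5,interpolation=cv2.INTER_CUBIC))
E
```

```text
(no output)
```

View pics/tc.png

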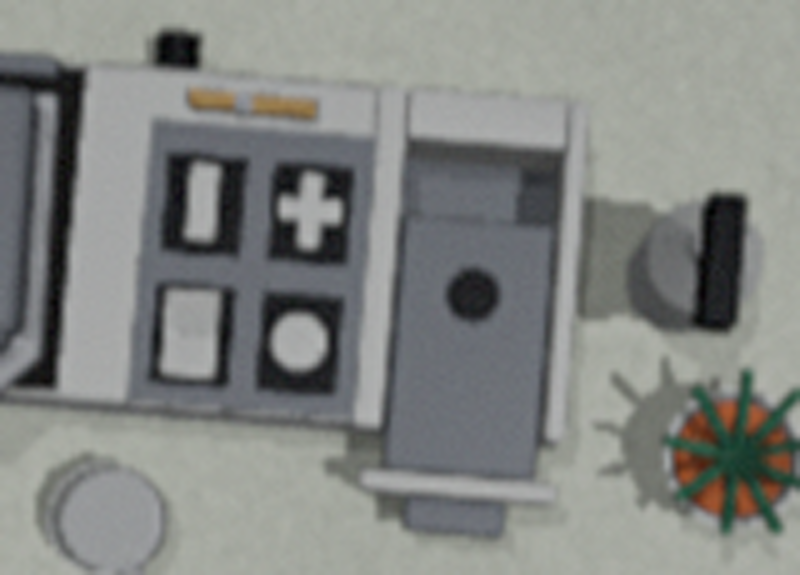

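View pics/sc.png

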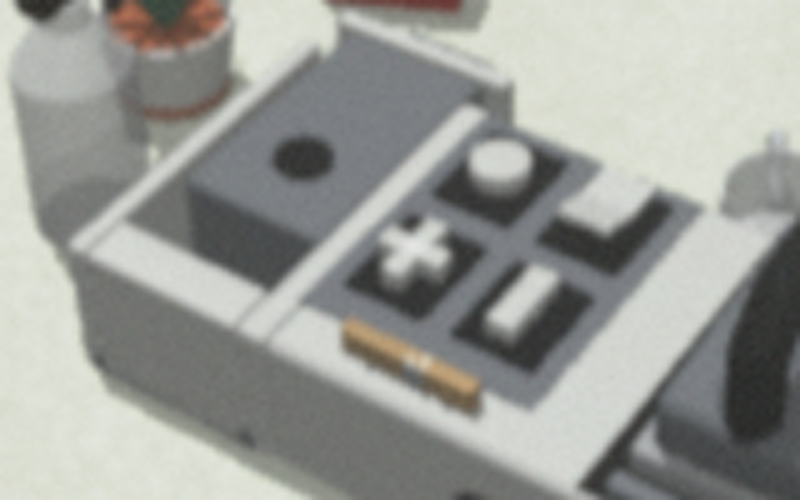

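The crops name the modules: bar at crop (205,205), far left; cross at (311,212), far right, to be avoided; V-plate rocker at (192,335), near left; round button at (299,342), near right. The tank is the grey one in the bay, and its lip front edge is at about (452,533).

```bash
python3 - <<'E'
from h import *
from scipy.optimize import least_squares
C=lambda x,y:((x+.5)/5-.5+240,(y+.5)/5-.5+125)
bez=np.array([world('top',*C(*c),z=.089)[:2] for c in[(205,204.5),(311,213),(192,335),(300,343)]])
st=np.array([[.020,.002],[.020,-.060],[-.056,.002],[-.056,-.060]])
def T(p,s): c,n=np.cos(p[2]),np.sin(p[2]); return s@np.array([[c,n],[-n,c]])+p[:2]
f=least_squares(lambda p:(T(p,st)-bez).ravel(),[.5,0,0]); p=f.x
print('pose',p,np.degrees(p[2]),'res mm',(f.fun*1e3).round(1))
np.save('pose.npy',p)
for n,s in dict(rocker=(-.038,.002),bar=(.02,.002),btn=(-.056,-.06),cross=(.02,-.06)).items(): print(n,T(p,np.array([s]))[0])
inv=lambda w:(np.array([[np.cos(p[2]),np.sin(p[2])],[-np.sin(p[2]),np.cos(p[2])]])@(w[:2]-p[:2]))
for n,c,z in[('lipfront',(452,533),.064),('flangeL',(362,478),.082),('flangeR',(555,493),.082),('tankback L',(403,213),.080),('tankbackR',(556,225),.08),('wall',(372,425),.085)]:
    print(n,inv(world('top',*C(*c),z=z)),world('top',*C(*c)),)
E
```

```text
pose [ 0.61852668  0.06086448 -0.07884014] -4.517207176068217 res mm [ 0.1  0.4 -0.1 -0.1  0.2 -0.3 -0.3  0. ]
rocker [0.58080224 0.06585109]
bar [0.63862207 0.0612831 ]
btn [0.55797512 0.00546133]
cross [ 6.33739046e-01 -5.24310602e-04]
lipfront [-0.1568135  -0.15684277] [ 0.44990597 -0.08331075  0.05930998]
flangeL [-0.12987919 -0.10200658] [ 0.48106634 -0.03058945  0.08068446]
flangeR [-0.12924993 -0.2134574 ] [ 0.47296048 -0.14200325  0.07897052]
tankback L [ 0.02592516 -0.11289368] [ 0.64503075 -0.05451347  0.02042111]
tankbackR [ 0.02631102 -0.20221119] [ 0.63295992 -0.14503349  0.05335853]
wall [-0.09910876 -0.10521931] [ 0.51164642 -0.03622028  0.08164476]
```

Request:
apply_moves --motion '[{"jaw":-1,"xyz":[-40,-46,0]},{"jaw":-1,"xyz":[-80,-92,0]},{"jaw":-1,"xyz":[-120,-138,0]},{"jaw":-1,"xyz":[-160,-184,0]},{"jaw":-1,"xyz":[-200,-230,0]}]'

```text
validation failed for argument at $.mo...
```

Request:
apply_moves --motion '[{"jaw":-1.0,"xyz":[-40,-46,0],"twist":0.0},{"jaw":-1.0,"xyz":[-80,-92,0],"twist":0.0},{"jaw":-1.0,"xyz":[-120,-138,0],"twist":0.0},{"jaw":-1.0,"xyz":[-160,-184,0],"twist":0.0},{"jaw":-1.0,"xyz":[-200,-230,0],"twist":0.0}]' --grip_force 20

```text
time: 0.72
ee_pos: [0.292, 0.2374, 0.2481]
tcp_rot: [180.0, 0.0, 161.4]
wrist_force: [0.0, 0.5, 0.4]
opening: 0.0001
grasp_force: 0.0
```

Request:
apply_moves --motion '[{"jaw":-1.0,"xyz":[-40,-46,0],"twist":0.0},{"jaw":-1.0,"xyz":[-80,-92,0],"twist":0.0},{"jaw":-1.0,"xyz":[-120,-138,0],"twist":0.0},{"jaw":-1.0,"xyz":[-160,-184,0],"twist":-0.12},{"jaw":-1.0,"xyz":[-200,-230,0],"twist":-0.247}]'

```text
time: 1.35
ee_pos: [0.408, -0.0449, 0.2482]
tcp_rot: [180.0, 0.0, 175.7]
wrist_force: [0.8, 0.7, -0.0]
opening: -0.0002
grasp_force: 0.0
```

Request:
apply_moves --motion '[{"jaw":-1.0,"xyz":[-14,-35,30],"twist":0.0},{"jaw":-1.0,"xyz":[-14,-35,80],"twist":0.0},{"jaw":-1.0,"xyz":[-14,-35,130],"twist":0.0},{"jaw":-1.0,"xyz":[-14,-35,170],"twist":0.0},{"jaw":-1.0,"xyz":[-14,-35,198],"twist":0.0}]'

```text
time: 1.98
ee_pos: [0.4179, -0.0786, 0.048]
tcp_rot: [180.0, -0.1, 175.5]
wrist_force: [0.4, 0.2, 0.7]
opening: 0.0003
grasp_force: 0.0
```

```bash
cat >> h.py <<'E'
def st(w):
    p=np.load('pose.npy'); c,s=np.cos(p[2]),np.sin(p[2]); d=np.array(w)[:2]-p[:2]; return np.array([c*d[0]+s*d[1],-s*d[0]+c*d[1]])*1e3
E
python3 -c "
from h import *
o=sensors.get_obs(); print(st(o['ee_pos']),o['ee_pos'],o['wrist_force'],o['tcp_rot'])
im,d,p=snap('wrist'); cv2.imwrite('pics/w1.png',im[...,::-1])"
```

```text
[-189.02637093 -154.87616957] [ 0.41788966 -0.07864317  0.04801425] [0.36310967 0.23827645 0.7476291 ] [ 1.79986460e+02 -1.29998184e-01  1.75473045e+02]
```

View pics/w1.png

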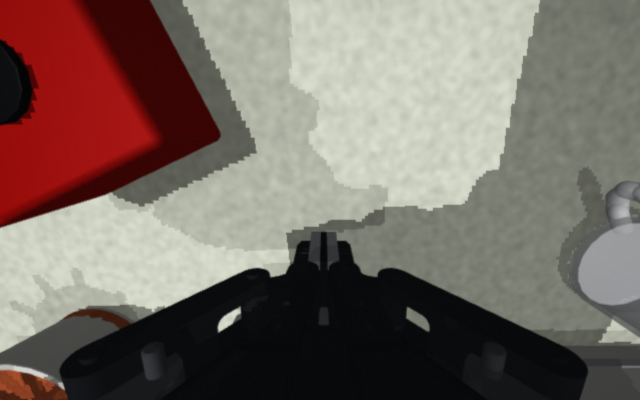

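The wrist view shows the closed fingertips at about (322,240) over clear worktop. The plant (bottom left) and the scoop (right) are both clear of the gripper.

Request:
apply_moves --motion '[{"jaw":-1.0,"xyz":[-8,-3,0],"twist":0.0},{"jaw":-1.0,"xyz":[-16,-3,0],"twist":0.0},{"jaw":-1.0,"xyz":[-22,-3,0],"twist":0.0},{"jaw":-1.0,"xyz":[-27,-3,0],"twist":0.0},{"jaw":-1.0,"xyz":[-32,-3,0],"twist":0.0}]'

```text
time: 2.65
ee_pos: [0.4504, -0.0843, 0.0511]
tcp_rot: [-180.0, -0.1, 175.5]
wrist_force: [-8.3, 0.5, 7.3]
opening: 0.0002
grasp_force: 4.2
```

Request:
apply_moves --motion '[{"jaw":-1.0,"xyz":[-4,0,0],"twist":0.0},{"jaw":-1.0,"xyz":[-8,0,0],"twist":0.0},{"jaw":-1.0,"xyz":[-11,0,0],"twist":0.0},{"jaw":-1.0,"xyz":[-13,0,0],"twist":0.0}]'

```text
time: 3.15
ee_pos: [0.4633, -0.0853, 0.0511]
tcp_rot: [-180.0, -0.1, 175.5]
wrist_force: [-8.8, 0.7, 5.3]
opening: 0.0002
grasp_force: 4.1
```

Request:
apply_moves --motion '[{"jaw":-1.0,"xyz":[-1.5,0,0],"twist":0.0},{"jaw":-1.0,"xyz":[-3,0,0],"twist":0.0}]'

```text
time: 3.4
ee_pos: [0.4641, -0.0853, 0.0511]
tcp_rot: [-180.0, -0.3, 175.5]
wrist_force: [-25.5, 1.1, 19.7]
opening: -0.0002
grasp_force: 12.9
```

Request:
apply_moves --motion '[{"jaw":-1.0,"xyz":[-1,0,0],"twist":0.0},{"jaw":-1.0,"xyz":[-1,0,0],"twist":0.0}]'

```text
time: 3.65
ee_pos: [0.4641, -0.0853, 0.051]
tcp_rot: [-180.0, -0.4, 175.5]
wrist_force: [-26.5, 1.7, 18.8]
opening: 0.0001
grasp_force: 13.5
```

```bash
python3 -c "
from h import *
o=sensors.get_obs(); print(st(o['ee_pos']),o['ee_pos'],o['wrist_force'],o['tcp_rot'])"
```

```text
[-142.41736557 -157.90909506] [ 0.46411502 -0.08533753  0.0510456 ] [-26.50420552   1.71733978  18.81599891] [-179.98612822   -0.44242301  175.47023488]
```

Tank is against the stop. Back off, then rise.

Request:
apply_moves --motion '[{"jaw":-1.0,"xyz":[15,0,0],"twist":0.0},{"jaw":-1.0,"xyz":[35,0,0],"twist":0.0},{"jaw":-1.0,"xyz":[35,0,-40],"twist":0.0},{"jaw":-1.0,"xyz":[35,0,-90],"twist":0.0},{"jaw":-1.0,"xyz":[35,0,-130],"twist":0.0}]'

```text
time: 4.28
ee_pos: [0.4331, -0.0829, 0.1829]
tcp_rot: [-180.0, 0.1, 175.5]
wrist_force: [-0.1, 0.4, -0.0]
opening: 0.0001
grasp_force: 0.0
```

```bash
python3 -c "
from h import *
o=sensors.get_obs(); print(st(o['ee_pos']),o['ee_pos'],o['wrist_force'],o['tcp_rot'])
im,d,p=snap('top')
C=lambda x,y:((x+.5)/5-.5+240,(y+.5)/5-.5+125)
cv2.imwrite('pics/tc2.png',cv2.resize(im[125:240,240:400,::-1],None,fx=5,fy=5,interpolation=cv2.INTER_CUBIC))"
```

```text
[-173.54914976 -157.89092309] [ 0.43308137 -0.08286752  0.18292717] [-0.09297141  0.44291028 -0.02710306] [-1.79986133e+02  1.46753039e-01  1.75490746e+02]
```

View pics/tc2.png

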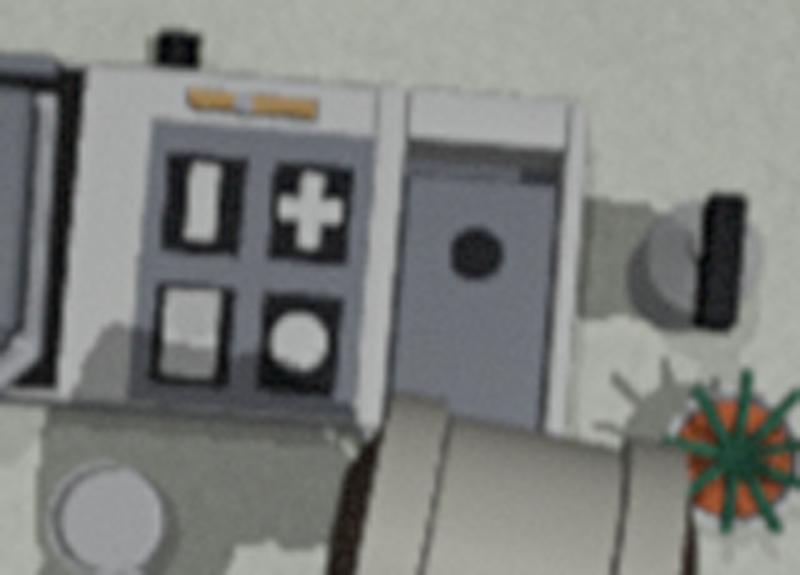

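The tank has advanced about 41 crop pixels (≈24 mm), which matches the predicted 23–24 mm to home. Next is the rocker.

Request:
apply_moves --motion '[{"jaw":-1.0,"xyz":[-34,40,0],"twist":0.0},{"jaw":-1.0,"xyz":[-68,80,0],"twist":0.0},{"jaw":-1.0,"xyz":[-102,120,0],"twist":0.0},{"jaw":-1.0,"xyz":[-135.5,160,0],"twist":0.0},{"jaw":-1.0,"xyz":[-135.5,160,30],"twist":0.0}]'

```text
time: 4.95
ee_pos: [0.5836, 0.0687, 0.1512]
tcp_rot: [179.9, 0.2, 175.7]
wrist_force: [-1.4, -0.2, -0.5]
opening: 0.0003
grasp_force: 0.0
```

```bash
python3 -c "
from h import *
o=sensors.get_obs(); print(st(o['ee_pos']),o['ee_pos'],o['wrist_force'],o['tcp_rot'])"
```

```text
[-35.47161176   5.08575694] [0.5835658  0.06872813 0.15118464] [-1.36525794 -0.22167088 -0.45992885] [179.92953268   0.23744861 175.65265677]
```

Request:
apply_moves --motion '[{"jaw":-1.0,"xyz":[0,-1,8],"twist":0.0},{"jaw":-1.0,"xyz":[0,-1,16],"twist":0.0},{"jaw":-1.0,"xyz":[0,-1,22],"twist":0.0}]'

```text
time: 5.32
ee_pos: [0.5804, 0.0645, 0.1289]
tcp_rot: [180.0, 0.1, 175.4]
wrist_force: [0.3, 0.7, -0.0]
opening: -0.0005
grasp_force: 0.0
```

```bash
python3 -c "
from h import *
o=sensors.get_obs(); print(st(o['ee_pos']),o['ee_pos'],o['wrist_force'],o['tcp_rot'])"
```

```text
[-38.33710627   0.64695441] [0.58035961 0.0645288  0.12894142] [ 0.34145344  0.68107617 -0.01912131] [1.79983971e+02 7.77917302e-02 1.75442979e+02]
```

Request:
apply_moves --motion '[{"jaw":-1.0,"xyz":[0,0,3],"twist":0.0},{"jaw":-1.0,"xyz":[0,0,6],"twist":0.0},{"jaw":-1.0,"xyz":[0,0,8],"twist":0.0},{"jaw":-1.0,"xyz":[0,0,10],"twist":0.0}]'

```text
time: 5.82
ee_pos: [0.5806, 0.065, 0.1186]
tcp_rot: [180.0, 0.1, 175.5]
wrist_force: [2.6, 0.5, 3.6]
opening: 0.0001
grasp_force: 1.6
```

Request:
apply_moves --motion '[{"jaw":-1.0,"xyz":[0,0,1],"twist":0.0},{"jaw":-1.0,"xyz":[0,0,2],"twist":0.0},{"jaw":-1.0,"xyz":[0,0,2],"twist":0.0}]'

```text
time: 6.2
ee_pos: [0.5806, 0.065, 0.118]
tcp_rot: [180.0, 0.1, 175.5]
wrist_force: [-1.5, -1.1, 13.2]
opening: 0.0
grasp_force: 6.8
```

The tips stopped at z 0.101 with 13 N, so the rocker is level and fully over. Bar key next.

Request:
apply_moves --motion '[{"jaw":-1.0,"xyz":[0,0,-20],"twist":0.0},{"jaw":-1.0,"xyz":[0,0,-38],"twist":0.0},{"jaw":-1.0,"xyz":[-30,1,-38],"twist":0.0},{"jaw":-1.0,"xyz":[-58,1,-38],"twist":0.0},{"jaw":-1.0,"xyz":[-58,1,-30],"twist":0.0}]'

```text
time: 6.82
ee_pos: [0.6392, 0.0614, 0.1458]
tcp_rot: [180.0, -0.0, 175.5]
wrist_force: [-0.1, 0.1, 0.2]
opening: -0.0
grasp_force: 0.0
```

Request:
apply_moves --motion '[{"jaw":-1.0,"xyz":[0,0,8],"twist":0.0},{"jaw":-1.0,"xyz":[0,0,20],"twist":0.0},{"jaw":-1.0,"xyz":[0,0,20],"twist":0.0}]'

```text
time: 7.2
ee_pos: [0.6371, 0.0614, 0.125]
tcp_rot: [-180.0, -0.1, 175.5]
wrist_force: [-0.2, -0.4, 0.1]
opening: 0.0001
grasp_force: 0.0
```

```bash
python3 -c "
from h import *
o=sensors.get_obs(); print(st(o['ee_pos']),o['ee_pos'],o['wrist_force'],o['tcp_rot'])
im,d,p=snap('scene'); cv2.imwrite('pics/s2.png',cv2.resize(im[150:280,220:400,::-1],None,fx=4,fy=4,interpolation=cv2.INTER_CUBIC))"
```

```text
[18.45394507  2.0227952 ] [0.63708262 0.06142759 0.1250281 ] [-0.22801223 -0.43420917  0.09626948] [-1.79980225e+02 -1.15315754e-01  1.75493396e+02]
```

View pics/s2.png

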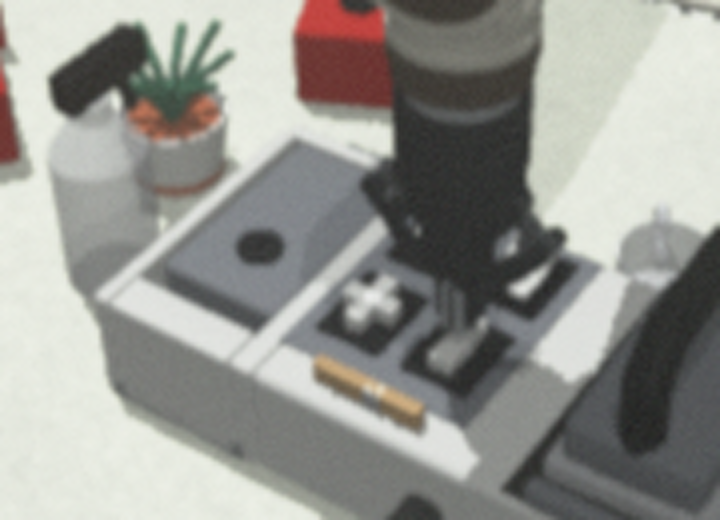

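The fingers are over the bar key at about (455,345); the cross at (370,300) and the peg are untouched, and the tank flange sits tight. Press.

Request:
apply_moves --motion '[{"jaw":-1.0,"xyz":[-1,0,5],"twist":0.0},{"jaw":-1.0,"xyz":[-1,0,8],"twist":0.0},{"jaw":-1.0,"xyz":[-1,0,10.5],"twist":0.0},{"jaw":-1.0,"xyz":[-1,0,13],"twist":0.0}]'

```text
time: 7.75
ee_pos: [0.6393, 0.0613, 0.1135]
tcp_rot: [180.0, 0.0, 175.5]
wrist_force: [-0.3, -0.1, 2.9]
opening: -0.0001
grasp_force: 1.4
```

Request:
apply_moves --motion '[{"jaw":-1.0,"xyz":[0,0,1],"twist":0.0},{"jaw":-1.0,"xyz":[0,0,1.5],"twist":0.0},{"jaw":-1.0,"xyz":[0,0,1.5],"twist":0.0}]'

```text
time: 8.12
ee_pos: [0.6393, 0.0614, 0.1121]
tcp_rot: [180.0, 0.0, 175.5]
wrist_force: [-0.7, -0.0, 5.4]
opening: 0.0003
grasp_force: 2.2
```

Request:
apply_moves --motion '[{"jaw":-1.0,"xyz":[0,0,1],"twist":0.0},{"jaw":-1.0,"xyz":[0,0,2],"twist":0.0},{"jaw":-1.0,"xyz":[0,0,2],"twist":0.0}]'

```text
time: 8.5
ee_pos: [0.6393, 0.0614, 0.1118]
tcp_rot: [180.0, 0.1, 175.5]
wrist_force: [-5.6, -0.2, 14.8]
opening: 0.0003
grasp_force: 7.4
```

The bar hit its stop at 6 mm (tips at 0.095). Now the round button.

Request:
apply_moves --motion '[{"jaw":-1.0,"xyz":[0,0,-25],"twist":0.0},{"jaw":-1.0,"xyz":[0,0,-48],"twist":0.0},{"jaw":-1.0,"xyz":[38,-31,-48],"twist":0.0},{"jaw":-1.0,"xyz":[76.5,-62,-48],"twist":0.0},{"jaw":-1.0,"xyz":[76.5,-62,-40],"twist":0.0}]'

```text
time: 9.12
ee_pos: [0.5564, 0.0042, 0.1504]
tcp_rot: [-180.0, 0.0, 175.4]
wrist_force: [0.8, -0.1, 0.9]
opening: 0.0
grasp_force: 0.0
```

Request:
apply_moves --motion '[{"jaw":-1.0,"xyz":[0,0,12],"twist":0.0},{"jaw":-1.0,"xyz":[0,0,24],"twist":0.0},{"jaw":-1.0,"xyz":[0,0,24],"twist":0.0}]'

```text
time: 9.5
ee_pos: [0.5577, 0.006, 0.1238]
tcp_rot: [-180.0, -0.2, 175.5]
wrist_force: [-0.3, -0.1, 0.1]
opening: -0.0003
grasp_force: 0.0
```

```bash
python3 -c "
from h import *
o=sensors.get_obs(); print(st(o['ee_pos']),o['ee_pos'],o['wrist_force'],o['tcp_rot'])
im,d,p=snap('scene'); cv2.imwrite('pics/s3.png',cv2.resize(im[150:280,220:400,::-1],None,fx=4,fy=4,interpolation=cv2.INTER_CUBIC))"
```

```text
[-56.30110459 -59.45960277] [0.55771751 0.00602377 0.12383022] [-0.32247375 -0.10767002  0.10474279] [-1.79987887e+02 -1.66079066e-01  1.75527131e+02]
```

View pics/s3.png

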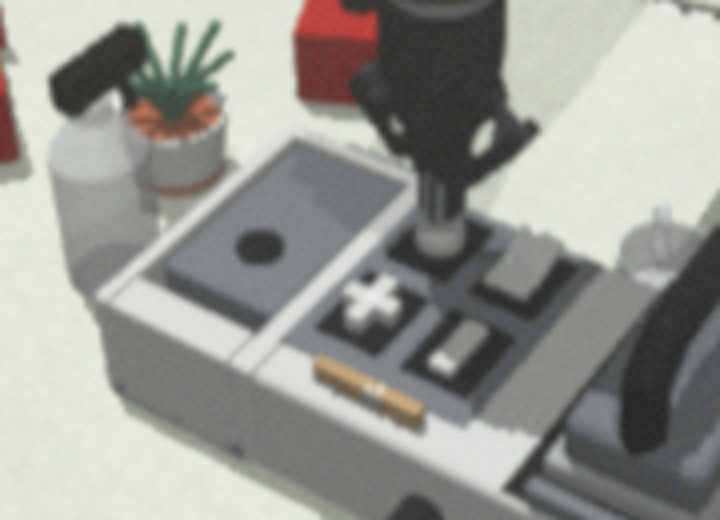

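The fingers are over the round button (440,235). The bar (460,345) is down, the rocker (525,265) has tipped over, and the tank is home. Press.

Request:
apply_moves --motion '[{"jaw":-1.0,"xyz":[0,0,4],"twist":0.0},{"jaw":-1.0,"xyz":[0,0,7],"twist":0.0},{"jaw":-1.0,"xyz":[0,0,10],"twist":0.0},{"jaw":-1.0,"xyz":[0,0,13],"twist":0.0},{"jaw":-1.0,"xyz":[0,0,13],"twist":0.0}]'

```text
time: 10.18
ee_pos: [0.5582, 0.0056, 0.113]
tcp_rot: [180.0, 0.0, 175.5]
wrist_force: [-0.4, 0.8, 4.4]
opening: -0.0003
grasp_force: 2.1
```

Request:
apply_moves --motion '[{"jaw":-1.0,"xyz":[0,0,1],"twist":0.0},{"jaw":-1.0,"xyz":[0,0,2],"twist":0.0},{"jaw":-1.0,"xyz":[0,0,2],"twist":0.0}]'

```text
time: 10.55
ee_pos: [0.5582, 0.0056, 0.112]
tcp_rot: [180.0, 0.1, 175.5]
wrist_force: [-3.7, 1.0, 10.9]
opening: -0.0002
grasp_force: 5.5
```

Fully in, at 0.112 with a firm stop. Retreat upward and check.

Request:
apply_moves --motion '[{"jaw":-1.0,"xyz":[0,0,1],"twist":0.0},{"jaw":-1.0,"xyz":[0,0,1],"twist":0.0},{"jaw":-1.0,"xyz":[0,0,-25],"twist":0.0},{"jaw":-1.0,"xyz":[0,0,-70],"twist":0.0},{"jaw":-1.0,"xyz":[0,0,-115],"twist":0.0}]'

```text
time: 11.18
ee_pos: [0.5576, 0.0054, 0.2264]
tcp_rot: [-180.0, -0.1, 175.5]
wrist_force: [0.8, 0.7, -0.9]
opening: 0.0001
grasp_force: 0.0
```

Request:
apply_moves --motion '[{"jaw":-1.0,"xyz":[50,0,0],"twist":0.0},{"jaw":-1.0,"xyz":[100,0,0],"twist":0.0},{"jaw":-1.0,"xyz":[150,0,0],"twist":0.0},{"jaw":-1.0,"xyz":[150,0,0],"twist":0.0}]'

```text
time: 11.68
ee_pos: [0.4062, 0.0174, 0.2263]
tcp_rot: [-180.0, 0.1, 175.5]
wrist_force: [1.6, 0.7, 0.2]
opening: -0.0002
grasp_force: 0.0
```

```bash
python3 -c "
from h import *
o=sensors.get_obs(); print(st(o['ee_pos']),o['ee_pos'],o['wrist_force'],o['time'])
im,d,p=snap('scene'); cv2.imwrite('pics/s4.png',cv2.resize(im[150:300,220:410,::-1],None,fx=4,fy=4,interpolation=cv2.INTER_CUBIC))
snap('top')
P=np.load('pose.npy');c,s=np.cos(P[2]),np.sin(P[2]);q=load('top')[2]
for n,(x,y,z) in dict(rock_far=(-38,2,.101),rock_near=(-74,2,.1),bar=(20,2,.095),btn=(-56,-60,.101),cross=(20,-60,.101)).items():
    w=np.array([P[0]+c*x/1e3-s*y/1e3,P[1]+s*x/1e3+c*y/1e3,z]); u=cv2.projectPoints(w[None],q['rvec'],q['tvec'],q['mtx'],None)[0].ravel()
    print(n,world('top',*np.round(u))[2])"
```

```text
[-208.21357195  -60.06003747] [0.40622964 0.01738959 0.22627899] [1.58372799 0.71927584 0.16432975] 11.675
rock_far 0.09949918505456257
rock_near 0.10771471092557006
bar 0.09313900760621419
btn 0.10267168513121727
cross 0.10216014844763932
```

View pics/s4.png

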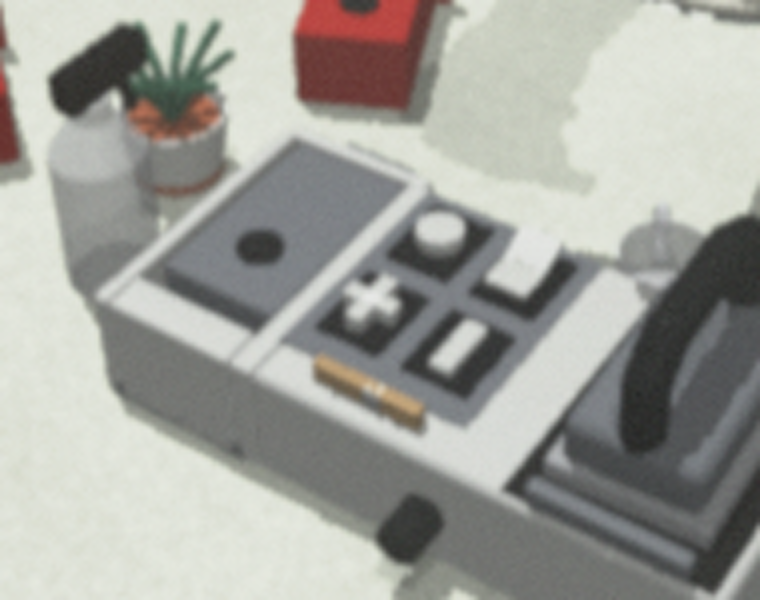

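The final view shows the rocker's far half level (~0.100 m), the bar down (0.093 m), the button sprung back (0.103 m) and the cross up (0.102 m). The flange is flush and the objects around the station are undisturbed.

```bash
python3 -c "
from workcell import bot
print(bot.job_done())"
```

```text
the job is handed in; nothing more can be done
None
```

The job is handed in: the tank is home, the rocker is tipped over, the bar key is in, and the round button was pressed and sprang back, in that order; the cross key was not pressed and nothing else visibly moved.

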